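Unclamp an instrument tray and rack it on the drying stand

TASK

Swing the cradle's hold-down bar up until it stands about upright or leans beyond, and leave it there. Slide the instrument tray straight out from under the cradle's side lips, then set it level on the drying stand, lowered rather than dropped, with each of its four corner holes over its own pin and the tray resting fully down on the post shoulders. Leave the bottles, pots and bowl around them where they stand.

Things in the scene. Friction and masses are not known exactly. Their poses are not given: they have to be found in the camera images.
- cradle: Fixed cradle: black bed 220 x 150 mm, 12 mm thick, from its x -130 to +90 mm. Origin on the table below the stowed tray's centre. The front is open at its own -x: the tray slides out that way, between guide walls 2 mm off its long edges; back stop at x +89 mm. By the bar's line stand two saddle cheeks, 50 mm high at y -81 mm, and two hinge cheeks, 62 mm high at y +86 mm.
- cradle_lips (a point): Midway between the front ends of the cradle's two steel lips, at cradle x +20 mm, 20.5 mm above the table. From here back to x +87 mm the lips reach 9 mm in over the tray's flange (3.5 mm above it), so the tray cannot be lifted before it has slid out about 70 mm.
- bar (a joint): Hinge angle (rad) of the hold-down bar: 0 level across the tray, 1.57 upright, 1.9 stop. The hinge has friction and the bar stays where it is left (about 2.5 N at the grip moves it).
- bar_hinge (a point): On the hinge axis, at cradle x +45, y +86, 47 mm above the table. The axis runs along the cradle's x. The level bar runs from here to the cradle's -y side, behind the tray's handle; midway a steel tongue (40 mm long, 8 mm thick) hangs from it into the tray's basket, in front of the rear basket wall, and blocks the tray. The bar swings up and over to +y; upright it reaches 265 mm high.
- bar_grip (a point): Centre of the black grip at the bar's free end, 196 mm from the hinge, outside the cradle, nothing below it. The grip is 44 mm along the bar, 12 mm thick along the cradle's x and 16 mm tall; pinched across its 12 mm its sides are flat, so that it can turn between the fingers. The rest of the bar is a round 10 mm rod.
- tray: Loose steel tray, 0.25 to 0.5 kg, alike after a half turn. Origin: centre of its underside, at the start 12 mm above the table, axes as the cradle's. Flange 170 (x) x 130 (y) x 5 mm; four 13 mm square holes at x +-72, y +-52 mm; basket walls 24 mm high at x +-62, y +-43.5. Over the middle a bridge handle 10 mm thick (x), 64 mm long (y), 53 to 67 mm above the underside, on legs at y +-28.
- stand: Fixed drying stand, black base 190 (x) x 150 (y) mm with four steel posts at x +-72, y +-52 mm. Origin on the table at its centre. Each post is 18 mm thick up to a shoulder 70 mm above the table; above it a pin 8 mm thick to 96 mm, then tapering to 3 mm at 105 mm. A plain lower tier lies at about 40 mm.
- stand_seat (a point): Centre of the four post shoulders, 70 mm above the stand's foot; axes as the stand. The tray's origin comes here, tray x along stand x (either way round).
- pot: Bystander: small open steel pot, 60 mm wide, 45 mm high, on the table. Origin at underside centre.
- spray: Bystander: white bottle with blue cap, 60 mm wide, 160 mm high. Origin at underside centre.
- jar: Bystander: white jar, 64 mm wide, 90 mm high. Origin at underside centre.
- can: Bystander: aluminium can (a plain bottle-like tin), 66 mm wide, 100 mm high. Origin at underside centre.
- bowl: Bystander: open steel bowl, 120 mm wide, 45 mm high. Origin at underside centre.
There are look-alikes about, which are no part of the job. What is shaped like the stand but brown is not meant. Leave any yellow look-alike of the tray alone.

How it is judged:
By the outcome, as a careful person would: the job done as asked, in the order asked, and still so for the second after the job is handed in, with the robot touching nothing.
It also fails if it takes over 67 s, if anything falls off the work surface, if the arm or the gripper's body presses on something with over 40 N, if the wrist force passes 120 N, or if a joint passes its speed limit or range.

ROBOT

A 7-joint arm with a two-finger parallel gripper is mounted at the origin on the work surface. World frame = base frame: x ahead of the robot, y to its left, z up, the work surface at z = 0. Lengths are in m, angles in rad, forces in N, time in s.
With the tool pointing down it reaches from about 0.4 to 0.875 m from the base axis. Payload 19.3 kg.
Tool frame: the origin (TCP) lies midway between the tips of the shut fingers; the grasp point (between the pads) lies 19 mm behind it; z points along the fingers, x is the direction in which the jaws open and shut, and the axes are right-handed (so a half turn about z gives the same grasp; the last joint's range is limited). The gripper opens to 85 mm and grips with 20 to 120 N. Pads are 22 mm wide; open, the fingers measure 114 mm over their backs; the gripper's body (76 mm by 85 mm) begins 54 mm behind the grasp point. The pads swing forward as they close: fully open they stand 13 mm farther back than shut.
Start: joints at [1.079, 0.521, -0.036, 1.599, 0.021, 1.021, -0.113], TCP at [0.256, -0.57, 0.231] pointing down, gripper open.
Joint ranges: [-2.91, 2.91], [-0.3, 2.13], [-1.5, 1.42], [0.17, 2.43], [-1.26, 4.41], [0.16, 1.93], [-2.52, 2.52]. Speed limits (rad/s): [1.89, 1.89, 2.39, 2.39, 3.01, 3.01, 3.01].

INTERFACE

Orientations are given as a unit quaternion [w, x, y, z].
In Python, from workcell import env gives the robot as it stands.
- The arm moves only by the tool jog_arm, never from a script. Its argument "commands" is a list of rows, each an object with "linear": the shift along the tool's x, y, z in m, a list of three; "yaw": the turn about the tool's z in rad. In form: [{"linear": [x, y, z], "yaw": yaw}, ...]. A call has 1 to 12 rows; each row is the pose to reach, as a shift and turn from the pose measured when the call began, along the tool's axes at that moment; what a row does not reach only later rows make up. A row lasts 1/12 s, in which the tool goes at most 41.7 mm and 7.16 degrees, less where a joint would pass 70% of its speed; a pose out of reach is approached as far as the arm can. A call with a gripper value outside its range is refused whole. "hand" is the opening, from -1 (shut) to 1 (fully open), set as the call begins (left out, the last holds). The fingers move at their own pace and stop on an object; "newtons" is the grip in N (left out, the last holds). Time passes only in rows, so rows that repeat a pose let the fingers close. It gives the time, the measured TCP pose, the force and the opening at its end, in the units of the state.
- env.observe(): the state, without advancing time (a new reading comes with each control period).
- env.snapshot(name): name is "scene" or "side" or "wrist"; returns the picture (400x640x3 uint8, red, green, blue); there is no depth.
- env.camera_info(name): a dict with "K" (3x3 intrinsics, pixels), "k1" (the pictures are not rectified: a ray, as slopes to the right and down, at radius r is drawn at 1 + k1 r^2 times it, then the intrinsics apply), "position" and "attitude" of the camera in the world. Camera axes: x right, y up, looking along -z (the intrinsics and any distortion apply to the point x, -y, -z); pixel columns grow to the right and rows downward; lengths in m; the calibration is good to about 2 mm. A picture is of the moment at which its call begins: read the wrist's pose just before it. camera_info takes no time and is no camera call; for the wrist camera it gives the pose at the moment of the call.
- env.job_done(): hands the job in, once; it reports no verdict.
The state is a dict: "time_s": time; "q": joint angles; "qvel": joint speeds; "joint_efforts": joint torques, N m; "tcp_pos": TCP position; "eef_rot": TCP orientation; "ft_force": force on the tool from outside, world axes, zero at the start; "ft_torque": the same for the moment, N m; "gripper_width": finger opening in m.
Only numpy, scipy, OpenCV 4.12 (cv2) and the standard library are available. Lean on these libraries where they do the work, as an engineer would, in place of code of your own. Each camera call takes 0.05 s, during which the arm holds its last target. There are 200 camera calls.

## Working session

There is one attempt and no reset: what is moved stays moved. The work goes in short steps, Python scripts to look and compute and a tool call to move; the robot and the scene stay as the last step left them, time stands still between calls to the robot, and variables do not carry over. Pictures are saved under pics/ and viewed, about 8 in all and at most 12, crops included, and the job is handed in when it is done.

Besides the shell and the picture viewer there is one more tool, called after ">>>" as name(argument=value, ...), one argument or row to a line, values as JSON. jog_arm: Moves the arm, as the interface text tells. Its arguments: {"type":"object","properties":{"commands":{"type":"array"},"hand":{"type":"number"},"newtons":{"type":"number"}},"required":["commands"]}

```bash
mkdir -p pics; ls; cat > h.py <<'E'
import numpy as np, cv2
from scipy.spatial.transform import Rotation as R
from workcell import env
def rot(a):
    a=np.array(a,float)
    return a if a.shape==(3,3) else R.from_quat(a[[1,2,3,0]]).as_matrix()
def ray(ci,u,v):
    K=np.array(ci["K"]);p=np.array([(u-K[0,2])/K[0,0],(v-K[1,2])/K[1,1]])
    q=p.copy()
    for _ in range(30): q=p/(1+ci["k1"]*(q@q))
    d=rot(ci["attitude"])@np.array([q[0],-q[1],-1]); return np.array(ci["position"]),d
def atz(ci,u,v,z):
    o,d=ray(ci,u,v); return o+d*(z-o[2])/d[2]
def proj(ci,P):
    K=np.array(ci["K"]);c=rot(ci["attitude"]).T@(np.array(P,float)-np.array(ci["position"]))
    s=np.array([c[0],-c[1]])/-c[2]; s=s*(1+ci["k1"]*(s@s))
    return np.array([K[0,0]*s[0]+K[0,2],K[1,1]*s[1]+K[1,2]])
def snap(cam,name):
    ci=env.camera_info(cam); im=cv2.cvtColor(env.snapshot(cam),cv2.COLOR_RGB2BGR)
    cv2.imwrite(f"pics/{name}.png",im); return ci,im
def st():
    s=env.observe(); print("t",s["time_s"],"tcp",np.round(s["tcp_pos"],4),"rot",np.round(s["eef_rot"],4),"F",np.round(s["ft_force"],1),"w",round(s["gripper_width"],4),"q",np.round(s["q"],3)); return s
E
python3 - <<'E'
from h import *
st()
for c in ("scene","side","wrist"):
    ci,im=snap(c,c+"0"); print(c,{k:np.round(v,4).tolist() for k,v in ci.items()})
a=cv2.imread("pics/scene0.png");b=cv2.imread("pics/side0.png")
E
```

```text
pics
t 0.0 tcp [ 0.2557 -0.5699  0.2307] rot [-3.000e-04  8.395e-01 -5.434e-01 -5.000e-04] F [-0.8 -0.4  0.4] w 0.0853 q [ 1.079  0.522 -0.036  1.6    0.021  1.021 -0.113]
scene {'K': [[510.7388, 0.0, 317.9164], [0.0, 510.7388, 202.0531], [0.0, 0.0, 1.0]], 'k1': 0.0247, 'position': [1.8124, 0.6928, 0.9564], 'attitude': [0.4539, 0.2513, 0.4226, 0.7431]}
side {'K': [[501.4442, 0.0, 320.7601], [0.0, 501.4442, 199.5318], [0.0, 0.0, 1.0]], 'k1': -0.1113, 'position': [0.1248, 1.3413, 1.4289], 'attitude': [-0.1302, -0.0609, 0.3809, 0.9134]}
wrist {'K': [[352.5522, 0.0, 316.2913], [0.0, 352.5522, 202.8822], [0.0, 0.0, 1.0]], 'k1': -0.0773, 'position': [0.3296, -0.5362, 0.3737], 'attitude': [0.8285, -0.1333, 0.0876, -0.5367]}
```

View pics/scene0.png

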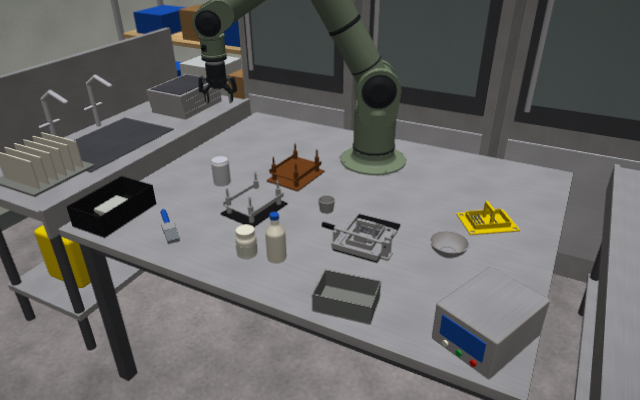

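View pics/side0.png

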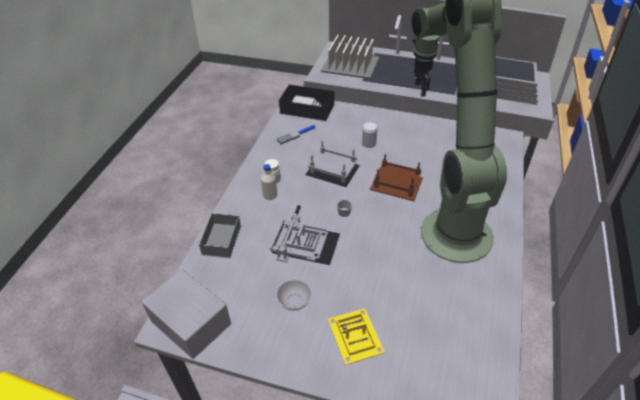

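Scene view: the cradle with steel tray is at about (365,238), its bar grip at (327,226). Stand candidates are the black-based one at (255,205), which is mine, and the brown one at (296,170), a look-alike. Tray candidates are the steel one in the cradle, mine, and the yellow one at (487,218), a look-alike. In the side view the cradle is at (300,240), the stand at (333,165), brown at (397,180) and yellow at (356,335). Next, one close crop of both views.

```bash
python3 - <<'E'
from h import *
a=cv2.imread("pics/scene0.png");b=cv2.imread("pics/side0.png")
f=lambda im,x,y,w,h,s:cv2.resize(im[y:y+h,x:x+w],None,fx=s,fy=s,interpolation=cv2.INTER_CUBIC)
A=np.hstack([f(a,310,200,100,75,4),f(b,260,195,100,75,4)])
B=np.hstack([f(a,210,165,100,75,4),f(b,290,130,100,75,4)])
cv2.imwrite("pics/c1.png",np.vstack([A,B]))
E
```

```text
(no output)
```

View pics/c1.png

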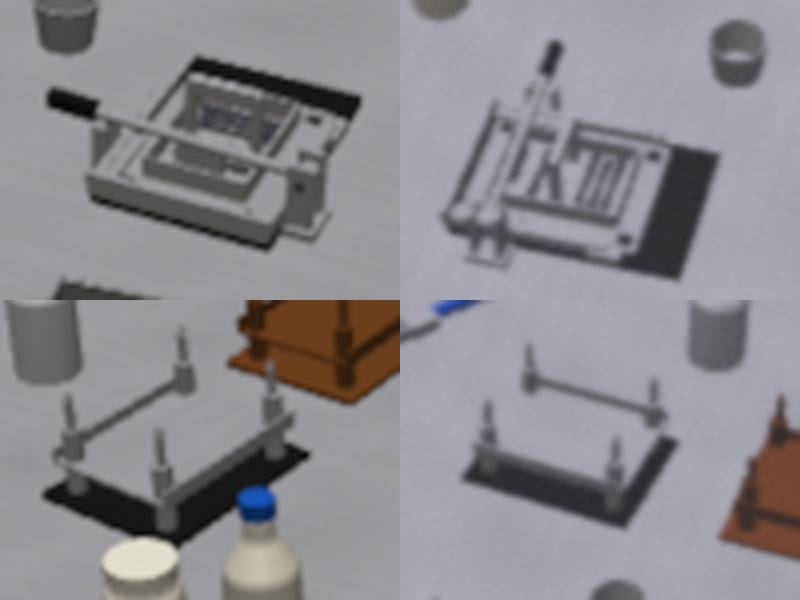

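```bash
cat > fit.py <<'E'
from h import *
from scipy.optimize import least_squares
def fit(obs,x0):
    """obs: list of (ci, local xyz, uv)"""
    def T(p,l): c,s=np.cos(p[2]),np.sin(p[2]); return [p[0]+c*l[0]-s*l[1],p[1]+s*l[0]+c*l[1],l[2]]
    f=lambda p:np.concatenate([proj(ci,T(p,l))-uv for ci,l,uv in obs])
    r=least_squares(f,x0,loss="soft_l1"); print(np.round(r.x,4),"deg",round(np.degrees(r.x[2]),2),"res",np.round(r.fun,1)); return r.x
E
python3 - <<'E'
from fit import *
S=env.camera_info("scene");D=env.camera_info("side")
tips=[(atz(S,*p,.105)[:2],) for p in [(227.5,189.3),(255.5,172.5),(277.5,180.8),(249.5,198)]]
print(np.round(tips,3).reshape(4,2).tolist())
print([np.round(atz(D,*p,.105)[:2],3).tolist() for p in [(322.5,141.5),(353.5,149.8),(344,164.3),(311.75,155.8)]])
for c,p in ((S,(359.25,214.5)),(S,(400,224.5)),(D,(339.5,233)),(D,(330,264.5))): print(np.round(atz(c,*p,.012),3))
for c,p in ((S,(322.5,224.5)),(D,(299,205.5))): print("gripend",np.round(atz(c,*p,.052),3))
o=[(S,(-.13,-.075,.012),(359.25,214.5)),(S,(-.13,.075,.012),(400,224.5)),(D,(-.13,-.075,.012),(339.5,233)),(D,(-.13,.075,.012),(330,264.5)),
 (S,(.045,-.132,.047),(322.5,224.5)),(D,(.045,-.132,.053),(299,205.5))]
fit(o,[.7,.1,.2])
E
```

```text
[[0.627, -0.278], [0.483, -0.261], [0.5, -0.158], [0.642, -0.179]]
[[0.614, -0.28], [0.474, -0.261], [0.488, -0.16], [0.63, -0.176]]
[0.438 0.127 0.012]
[0.434 0.272 0.012]
[0.43  0.123 0.012]
[0.424 0.277 0.012]
gripend [0.603 0.07  0.052]
gripend [0.609 0.063 0.052]
[0.5588 0.1999 0.0131] deg 0.75 res [-0.  -1.4  0.9 -0.9  0.1  0.1 -0.8 -1.  -0.6  1.5  0.3  0.9]
```

Cradle is about (0.559, 0.200), yaw about 0.01. The fit residual is about 1 px, and the bed front and grip end land where the sizes say. Stand is about (0.557, −0.219), yaw about −0.12. I'll go above the stand first and look from close by.

>>> jog_arm(
  commands=[
    {"linear":[-0.168,-0.408,-0.07],"yaw":-1.148},
    {"linear":[-0.168,-0.408,-0.07],"yaw":-1.148},
    {"linear":[-0.168,-0.408,-0.07],"yaw":-1.148},
    {"linear":[-0.168,-0.408,-0.07],"yaw":-1.148},
    {"linear":[-0.168,-0.408,-0.07],"yaw":-1.148},
    {"linear":[-0.168,-0.408,-0.07],"yaw":-1.148},
    {"linear":[-0.168,-0.408,-0.07],"yaw":-1.148},
    {"linear":[-0.168,-0.408,-0.07],"yaw":-1.148},
    {"linear":[-0.168,-0.408,-0.07],"yaw":-1.148},
    {"linear":[-0.168,-0.408,-0.07],"yaw":-1.148},
    {"linear":[-0.168,-0.408,-0.07],"yaw":-1.148},
    {"linear":[-0.168,-0.408,-0.07],"yaw":-1.148},
  ],
  hand=1,
)

```text
time_s: 1.15
tcp_pos: [0.5633, -0.2436, 0.3016]
eef_rot: [-0.002, 1.0, 0.003, 0.001]
ft_force: [0.5, -1.1, 0.4]
gripper_width: 0.0855
```

```bash
python3 - <<'E'
from h import *
import pickle
ci,im=snap("wrist","w_stand"); pickle.dump(ci,open("w_stand.pkl","wb")); st()
print({k:np.round(v,4).tolist() for k,v in ci.items() if k in("position","attitude")})
E
```

```text
t 1.2 tcp [ 0.5612 -0.2465  0.301 ] rot [-1.0e-03  1.0e+00  1.9e-03  2.0e-04] F [-0.5 -0.3 -0.2] w 0.0855 q [ 0.591  0.464 -0.4    1.533  0.187  1.184  0.162]
{'position': [0.5625, -0.1624, 0.4448], 'attitude': [0.9875, -0.1573, -0.0012, 0.0026]}
```

View pics/w_stand.png

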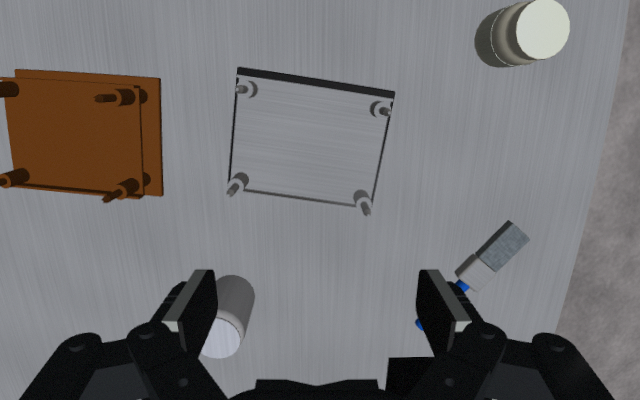

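>>> jog_arm(
  commands=[
    {"linear":[0.037,-0.384,0],"yaw":0},
    {"linear":[0.037,-0.384,0],"yaw":0},
    {"linear":[0.037,-0.384,0],"yaw":0},
    {"linear":[0.037,-0.384,0],"yaw":0},
    {"linear":[0.037,-0.384,0],"yaw":0},
    {"linear":[0.037,-0.384,0],"yaw":0},
    {"linear":[0.037,-0.384,0],"yaw":0},
    {"linear":[0.037,-0.384,0],"yaw":0},
    {"linear":[0.037,-0.384,0],"yaw":0},
    {"linear":[0.037,-0.384,0],"yaw":0},
    {"linear":[0.037,-0.384,0],"yaw":0},
    {"linear":[0.037,-0.384,0],"yaw":0},
  ],
)

```text
time_s: 2.2
tcp_pos: [0.5966, 0.1375, 0.3013]
eef_rot: [-0.001, 1.0, 0.002, -0.0]
ft_force: [0.2, -1.8, 0.4]
gripper_width: 0.0852
```

```bash
python3 - <<'E'
from h import *
import pickle
ci,im=snap("wrist","w_cradle"); pickle.dump(ci,open("w_cradle.pkl","wb")); st()
print({k:np.round(v,4).tolist() for k,v in ci.items() if k in("position","attitude")})
E
```

```text
t 2.25 tcp [0.5968 0.1363 0.3014] rot [-5.0e-04  1.0e+00  1.5e-03 -1.0e-04] F [ 0.9 -0.6  0.3] w 0.0854 q [ 0.015  0.474 -0.495  1.531  0.234  1.195 -0.517]
{'position': [0.5963, 0.219, 0.4444], 'attitude': [0.9874, -0.1582, 0.0001, 0.0019]}
```

View pics/w_cradle.png

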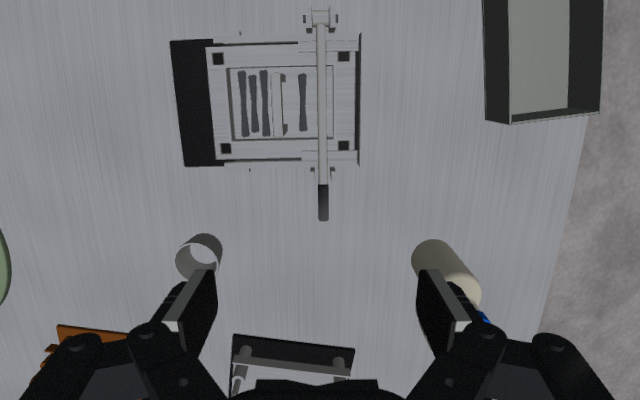

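The wrist view shows the stand's pins around (240,187), (366,208), (250,90) and (386,108). The cradle's tray holes are at (218,58), (225,148), (343,56) and (343,146), and the bar grip is at (323,185)–(323,219).

```bash
python3 - <<'E'
from fit import *
import pickle
w=pickle.load(open("w_cradle.pkl","rb"))
o=[(w,(x,y,.017),uv) for x,y,uv in ((-.072,.052,(218,58)),(-.072,-.052,(225,148.5)),(.072,.052,(343.5,56)),(.072,-.052,(343.5,146)))]
o+=[(w,(-.13,.075,.012),(171,41)),(w,(-.13,-.075,.012),(185,166)),(w,(.045,-.132,.047),(323,219.5)),(w,(.045,-.088,.051),(322.5,185))]
fit(o,[.559,.2,.01])
im=cv2.imread("pics/w_stand.png")[60:220,220:400]
cv2.imwrite("pics/c2.png",cv2.resize(im,None,fx=3.6,fy=3.6,interpolation=cv2.INTER_CUBIC))
E
```

```text
[0.5568 0.2009 0.0173] deg 0.99 res [ 0.6  0.8  1.   0.3  1.   0.2  0.4  0.9 -2.3 -0.8 -1.7  1.2 -0.4 -1.9
 -0.2 -1.9]
```

View pics/c2.png

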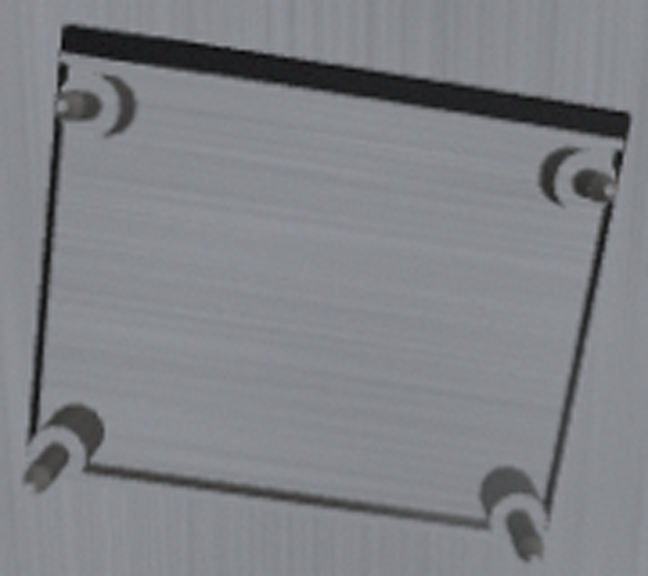

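The crop shows pin tips at crop (60,107), (610,190), (38,483) and (534,556), and base corners at (63,28) and (630,115).

```bash
python3 - <<'E'
from fit import *
import pickle
w=pickle.load(open("w_stand.pkl","rb"));S=env.camera_info("scene");D=env.camera_info("side")
c=lambda u,v:(220+u/3.6,60+v/3.6)
o=[(w,(x,y,.105),c(*uv)) for x,y,uv in ((-.072,.052,(60,107)),(.072,.052,(610,190)),(-.072,-.052,(38,483)),(.072,-.052,(534,556)))]
o+=[(w,(-.095,.075,.008),c(63,28)),(w,(.095,.075,.008),c(630,115))]
fit(o,[.557,-.22,-.12]); 
l=[(.072,-.052),(-.072,-.052),(-.072,.052),(.072,.052)]
s=[(S,(*a,.105),uv) for a,uv in zip(l,[(227.5,189.3),(255.5,172.5),(277.5,180.8),(249.5,198)])]
d=[(D,(*a,.105),uv) for a,uv in zip(l,[(322.5,141.5),(353.5,149.8),(344,164.3),(311.75,155.8)])]
d=[(D,(*a,.105),uv) for a,uv in zip(l,[(322.5,141.5),(353.5,149.8),(344,164.3),(311.75,155.8)])]
fit(s,[.557,-.22,-.12]);fit(d,[.557,-.22,-.12]);fit(o+s+d,[.557,-.22,-.12])
E
```

```text
[ 0.5535 -0.225  -0.1406] deg -8.06 res [ 0.4  0.  -0.  -0.1 -1.8  1.7  0.3  0.8 -0.5 -1.1  0.8 -1. ]
[ 0.5629 -0.219  -0.147 ] deg -8.42 res [-0.6 -0.2 -0.   0.2  0.4 -0.1  0.2  0. ]
[ 0.5517 -0.2194 -0.1373] deg -7.87 res [-0.3 -0.2  0.1  0.   0.1  0.4  0.1 -0.2]
[ 0.5536 -0.2248 -0.141 ] deg -8.08 res [ 0.5 -0.1  0.1 -0.2 -1.8  1.5  0.4  0.7 -0.4 -1.3  0.9 -1.1 -0.4 -1.8
 -0.1 -1.2  0.3 -1.7  0.5 -1.6 -0.3 -1.1 -0.  -0.8 -0.1 -0.5  0.  -1.2]
```

```bash
python3 - <<'E'
from h import *
import pickle
S=env.camera_info("scene");D=env.camera_info("side");w=pickle.load(open("w_cradle.pkl","rb"))
print("spray",atz(S,276,262,0),atz(S,273.5,214,.16),atz(D,266,167,.16))
print("jar",atz(S,245,230,.09)); print("pot",atz(S,326,200,.045),atz(w,205,258,.045)); print("can",atz(S,220,161,.1)); print("bowl",atz(S,450,240,.045))
print("grip",atz(w,323,202,.055))
E
```

```text
spray [0.78006895 0.00108979 0.        ] [ 0.76246738 -0.00843859  0.16      ] [ 0.75970008 -0.00093481  0.16      ]
jar [ 0.78549858 -0.09954183  0.09      ]
pot [0.45160565 0.00588127 0.045     ] [0.45523472 0.01331439 0.045     ]
can [ 0.45657391 -0.43732143  0.1       ]
bowl [0.49519584 0.45215127 0.045     ]
grip [0.60417044 0.09199746 0.055     ]
```

>>> jog_arm(
  commands=[
    {"linear":[0.007,0.046,0.08],"yaw":-0.015},
    {"linear":[0.007,0.046,0.12],"yaw":-0.015},
    {"linear":[0.007,0.046,0.15],"yaw":-0.015},
    {"linear":[0.007,0.046,0.15],"yaw":-0.015},
    {"linear":[0.007,0.046,0.15],"yaw":-0.015},
    {"linear":[0.007,0.046,0.15],"yaw":-0.015},
  ],
)

```text
time_s: 2.75
tcp_pos: [0.6035, 0.0888, 0.1511]
eef_rot: [-0.0, 1.0, 0.008, -0.001]
ft_force: [-0.3, -0.1, 1.1]
gripper_width: 0.0852
```

>>> jog_arm(
  commands=[
    {"linear":[0,-0.002,0.04],"yaw":0},
    {"linear":[0,-0.002,0.075],"yaw":0},
    {"linear":[0,-0.002,0.105],"yaw":0},
    {"linear":[0,-0.002,0.123],"yaw":0},
    {"linear":[0,-0.002,0.123],"yaw":0},
    {"linear":[0,-0.002,0.123],"yaw":0},
  ],
)

```text
time_s: 3.25
tcp_pos: [0.6043, 0.0912, 0.0302]
eef_rot: [-0.0, 1.0, 0.008, -0.0]
ft_force: [0.7, 0.7, 0.5]
gripper_width: 0.0854
```

>>> jog_arm(
  commands=[
    {"linear":[0,0,0],"yaw":0},
    {"linear":[0,0,0],"yaw":0},
    {"linear":[0,0,0],"yaw":0},
    {"linear":[0,0,0],"yaw":0},
    {"linear":[0,0,0],"yaw":0},
    {"linear":[0,0,0],"yaw":0},
    {"linear":[0,0,0],"yaw":0},
    {"linear":[0,0,0],"yaw":0},
  ],
  hand=-1,
  newtons=25,
)

```text
time_s: 3.92
tcp_pos: [0.6044, 0.0912, 0.0302]
eef_rot: [-0.0, 1.0, 0.008, -0.0]
ft_force: [-0.3, -0.3, 1.2]
gripper_width: 0.0113
```

>>> jog_arm(
  commands=[
    {"linear":[0,-0.001,-0.016],"yaw":0},
    {"linear":[0,-0.0025,-0.031],"yaw":0},
    {"linear":[0,-0.006,-0.0485],"yaw":0},
    {"linear":[0,-0.011,-0.0655],"yaw":0},
    {"linear":[0,-0.018,-0.0815],"yaw":0},
    {"linear":[0,-0.026,-0.0975],"yaw":0},
    {"linear":[0,-0.0355,-0.1125],"yaw":0},
    {"linear":[0,-0.046,-0.1265],"yaw":0},
    {"linear":[0,-0.058,-0.139],"yaw":0},
    {"linear":[0,-0.071,-0.151],"yaw":0},
    {"linear":[0,-0.085,-0.1615],"yaw":0},
    {"linear":[0,-0.09,-0.165],"yaw":0},
  ],
)

```text
time_s: 4.92
tcp_pos: [0.6023, 0.1833, 0.1962]
eef_rot: [-0.001, 1.0, 0.009, -0.001]
ft_force: [-5.9, -0.5, -5.4]
gripper_width: 0.0118
```

>>> jog_arm(
  commands=[
    {"linear":[0,-0.0115,-0.007],"yaw":0},
    {"linear":[0,-0.0275,-0.0145],"yaw":0},
    {"linear":[0,-0.044,-0.0205],"yaw":0},
    {"linear":[0,-0.061,-0.025],"yaw":0},
    {"linear":[0,-0.078,-0.0285],"yaw":0},
    {"linear":[0,-0.096,-0.03],"yaw":0},
    {"linear":[0,-0.1135,-0.03],"yaw":0},
    {"linear":[0,-0.129,-0.0285],"yaw":0},
    {"linear":[0,-0.133,-0.028],"yaw":0},
    {"linear":[0,-0.133,-0.028],"yaw":0},
  ],
)

```text
time_s: 5.75
tcp_pos: [0.5992, 0.3186, 0.2247]
eef_rot: [-0.001, 1.0, 0.01, -0.001]
ft_force: [-7.1, 3.0, 3.5]
gripper_width: 0.0117
```

>>> jog_arm(
  commands=[
    {"linear":[0,0,0],"yaw":0},
    {"linear":[0,0,0],"yaw":0},
    {"linear":[0,0,0],"yaw":0},
    {"linear":[0,0,0],"yaw":0},
    {"linear":[0,0,0],"yaw":0},
    {"linear":[0,0,0],"yaw":0},
  ],
  hand=1,
)

```text
time_s: 6.25
tcp_pos: [0.5994, 0.3182, 0.2248]
eef_rot: [-0.001, 1.0, 0.01, -0.001]
ft_force: [0.2, 0.3, -0.6]
gripper_width: 0.0817
```

>>> jog_arm(
  commands=[
    {"linear":[0,0,-0.03],"yaw":0},
    {"linear":[0,0,-0.06],"yaw":0},
    {"linear":[0,0,-0.09],"yaw":0},
    {"linear":[0,0,-0.09],"yaw":0},
    {"linear":[-0.03,0.04,-0.09],"yaw":0},
    {"linear":[-0.043,0.08,-0.09],"yaw":0},
    {"linear":[-0.043,0.12,-0.09],"yaw":0},
    {"linear":[-0.043,0.12,-0.09],"yaw":0},
    {"linear":[-0.043,0.12,-0.09],"yaw":0},
  ],
)

```text
time_s: 7.0
tcp_pos: [0.5594, 0.1934, 0.315]
eef_rot: [-0.0, 1.0, 0.007, -0.0]
ft_force: [0.8, 0.6, -0.3]
gripper_width: 0.0854
```

```bash
python3 - <<'E'
from h import *
import pickle
st()
ci,im=snap("wrist","w_cr2"); pickle.dump(ci,open("w_cr2.pkl","wb"))
cs,a=snap("scene","scene2")
f=lambda im,x,y,w,h,s:cv2.resize(im[y:y+h,x:x+w],None,fx=s,fy=s,interpolation=cv2.INTER_CUBIC)
print(proj(cs,[.56,.2,.3]))
A=f(a,290,90,150,190,3)
B=f(im,140,0,260,230,1.3)
o=np.zeros((570,800,3),np.uint8);o[:570,:450]=A;o[:B.shape[0],455:455+B.shape[1]]=B
cv2.imwrite("pics/c3.png",o)
E
```

```text
t 7.0 tcp [0.5594 0.1934 0.315 ] rot [-5.0e-04  1.0e+00  7.2e-03 -2.0e-04] F [ 0.8  0.6 -0.3] w 0.0854 q [-0.084  0.428 -0.496  1.566  0.212  1.201 -0.604]
[368.75111678 157.10763282]
```

View pics/c3.png

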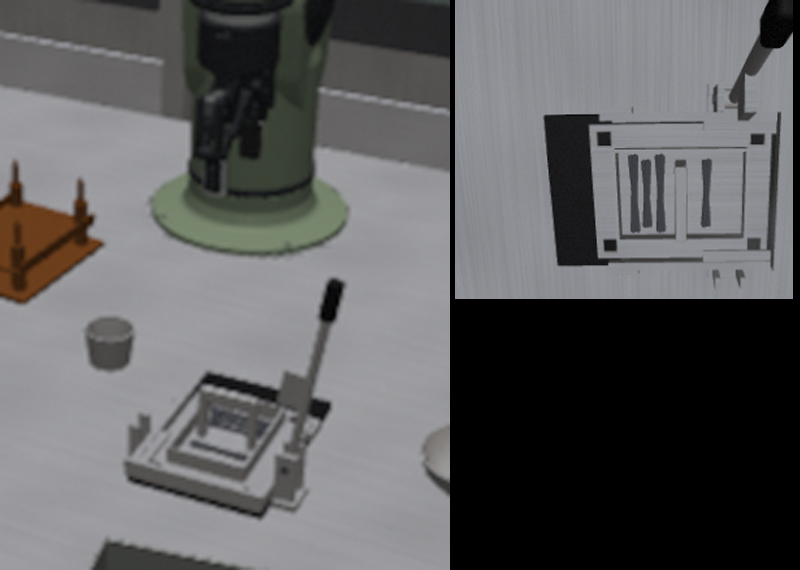

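The bar now stands upright and leans slightly beyond, released, with no camera housing in view. Handle bridge top is at wrist pixel (314,125–185), and the holes are at (255,107), (260,189), (373,107) and (370,188).

```bash
python3 - <<'E'
from fit import *
import pickle
w=pickle.load(open("w_cr2.pkl","rb"))
c=lambda u,v:(140+(u-455)/1.3,v/1.3)
o=[(w,(x,y,.017),c(*uv)) for x,y,uv in ((-.072,.052,(604,139)),(-.072,-.052,(611,246)),(.072,.052,(758,139)),(.072,-.052,(754,244)))]
p=fit(o,[.559,.2,.01]); 
o+=[(w,(0,.032,.079),c(681,161)),(w,(0,-.032,.079),c(681,241))]
fit(o,[.559,.2,.01]); print(atz(w,*c(681,163),.079),atz(w,*c(681,241),.079))
E
```

```text
[0.5566 0.201  0.0221] deg 1.27 res [ 0.2  0.2 -0.4 -0.   0.1 -0.8  0.1  0.6]
[0.5565 0.2018 0.0226] deg 1.3 res [ 0.1 -0.4 -0.5 -0.6 -0.  -1.5  0.1 -0.  -0.2  4.1  0.4  0.7]
[0.55594556 0.23645741 0.079     ] [0.55669692 0.1705579  0.079     ]
```

>>> jog_arm(
  commands=[
    {"linear":[-0.0026,0.002,0.04],"yaw":-0.005},
    {"linear":[-0.0026,0.002,0.08],"yaw":-0.005},
    {"linear":[-0.0026,0.002,0.12],"yaw":-0.005},
    {"linear":[-0.0026,0.002,0.16],"yaw":-0.005},
    {"linear":[-0.0026,0.002,0.19],"yaw":-0.005},
    {"linear":[-0.0026,0.002,0.215],"yaw":-0.005},
    {"linear":[-0.0026,0.002,0.235],"yaw":-0.005},
    {"linear":[-0.0026,0.002,0.25],"yaw":-0.005},
    {"linear":[-0.0026,0.002,0.262],"yaw":-0.005},
    {"linear":[-0.0026,0.002,0.262],"yaw":-0.005},
    {"linear":[-0.0026,0.002,0.262],"yaw":-0.005},
  ],
)

```text
time_s: 8.02
tcp_pos: [0.556, 0.1967, 0.0526]
eef_rot: [-0.001, 1.0, 0.012, -0.001]
ft_force: [-0.5, 0.3, 0.5]
gripper_width: 0.0855
```

>>> jog_arm(
  commands=[
    {"linear":[0,0,0],"yaw":0},
    {"linear":[0,0,0],"yaw":0},
    {"linear":[0,0,0],"yaw":0},
    {"linear":[0,0,0],"yaw":0},
    {"linear":[0,0,0],"yaw":0},
    {"linear":[0,0,0],"yaw":0},
    {"linear":[0,0,0],"yaw":0},
    {"linear":[0,0,0],"yaw":0},
  ],
  hand=-1,
  newtons=70,
)

```text
time_s: 8.68
tcp_pos: [0.5561, 0.1967, 0.053]
eef_rot: [-0.001, 1.0, 0.012, -0.001]
ft_force: [-2.0, -2.1, 5.8]
gripper_width: 0.009
```

>>> jog_arm(
  commands=[
    {"linear":[-0.005,0,0],"yaw":0},
    {"linear":[-0.015,0,0],"yaw":0},
    {"linear":[-0.025,0,0],"yaw":0},
    {"linear":[-0.035,0,0],"yaw":0},
    {"linear":[-0.045,0,0],"yaw":0},
    {"linear":[-0.055,0,0],"yaw":0},
  ],
)

```text
time_s: 9.18
tcp_pos: [0.5002, 0.1952, 0.053]
eef_rot: [-0.001, 1.0, 0.012, -0.001]
ft_force: [-0.1, 0.2, -2.7]
gripper_width: 0.0086
```

```bash
python3 - <<'E'
from h import *
st()
E
```

```text
t 9.1833 tcp [0.5002 0.1952 0.053 ] rot [-1.400e-03  9.999e-01  1.220e-02 -8.000e-04] F [-0.1  0.2 -2.7] w 0.0086 q [-0.201  0.67  -0.383  1.945  0.415  0.604 -0.831]
```

>>> jog_arm(
  commands=[
    {"linear":[-0.01,0,0],"yaw":0},
    {"linear":[-0.02,0,0],"yaw":0},
    {"linear":[-0.03,0,0],"yaw":0},
    {"linear":[-0.04,0,0],"yaw":0},
    {"linear":[-0.05,0,0],"yaw":0},
    {"linear":[-0.05,0,0],"yaw":0},
    {"linear":[-0.05,0,0],"yaw":0},
  ],
)

```text
time_s: 9.77
tcp_pos: [0.45, 0.1941, 0.0532]
eef_rot: [-0.001, 1.0, 0.012, -0.001]
ft_force: [0.5, 0.6, -2.7]
gripper_width: 0.0087
```

>>> jog_arm(
  commands=[
    {"linear":[0,0,-0.01],"yaw":0},
    {"linear":[0,0,-0.03],"yaw":0},
    {"linear":[0,0,-0.05],"yaw":0},
    {"linear":[0,0,-0.08],"yaw":0},
    {"linear":[0,0,-0.11],"yaw":0},
    {"linear":[0,0,-0.14],"yaw":0},
    {"linear":[0,0,-0.16],"yaw":0},
    {"linear":[0,0,-0.17],"yaw":0},
    {"linear":[0,0,-0.17],"yaw":0},
    {"linear":[0,0,-0.17],"yaw":0},
  ],
)

```text
time_s: 10.6
tcp_pos: [0.4502, 0.1933, 0.2229]
eef_rot: [-0.001, 1.0, 0.012, -0.001]
ft_force: [-0.2, -0.6, -3.4]
gripper_width: 0.0087
```

```bash
python3 - <<'E'
from h import *
st()
E
```

```text
t 10.6 tcp [0.4502 0.1933 0.2229] rot [-1.300e-03  9.999e-01  1.220e-02 -6.000e-04] F [-0.2 -0.6 -3.4] w 0.0087 q [-0.113  0.355 -0.519  1.937  0.217  0.905 -0.715]
```

>>> jog_arm(
  commands=[
    {"linear":[0.003,0.012,0],"yaw":0.01},
    {"linear":[0.008,0.035,0],"yaw":0.02},
    {"linear":[0.014,0.065,0],"yaw":0.03},
    {"linear":[0.021,0.097,0],"yaw":0.04},
    {"linear":[0.028,0.13,0],"yaw":0.05},
    {"linear":[0.035,0.163,0],"yaw":0.06},
    {"linear":[0.043,0.196,0],"yaw":0.075},
    {"linear":[0.05,0.23,0],"yaw":0.09},
    {"linear":[0.057,0.263,0],"yaw":0.105},
    {"linear":[0.064,0.296,0],"yaw":0.12},
    {"linear":[0.07,0.325,0],"yaw":0.135},
    {"linear":[0.076,0.35,0],"yaw":0.15},
  ],
)

```text
time_s: 11.6
tcp_pos: [0.5339, -0.1576, 0.22]
eef_rot: [-0.001, 0.998, -0.064, -0.002]
ft_force: [0.8, 0.5, -2.3]
gripper_width: 0.0087
```

```bash
python3 - <<'E'
from h import *
s=st(); r=rot(s["eef_rot"]); d=np.array([.5528,-.230,.2229])-s["tcp_pos"]
print("tool shift",np.round(r.T@d,4),"ang",np.arctan2(r[1,0],r[0,0]))
E
```

```text
t 11.6 tcp [ 0.5339 -0.1576  0.22  ] rot [-0.0012  0.998  -0.0639 -0.0021] F [ 0.8  0.5 -2.3] w 0.0087 q [ 0.44   0.446 -0.351  1.778  0.18   0.954 -0.113]
tool shift [ 0.028   0.0694 -0.0032] ang -0.12795215368206156
```

Pausing here before covering the stand completely and going on above it.

>>> jog_arm(
  commands=[
    {"linear":[0.007,0.018,0],"yaw":0.004},
    {"linear":[0.014,0.036,0],"yaw":0.008},
    {"linear":[0.021,0.054,0],"yaw":0.013},
    {"linear":[0.028,0.069,-0.003],"yaw":0.013},
    {"linear":[0.028,0.069,-0.003],"yaw":0.013},
    {"linear":[0.028,0.069,-0.003],"yaw":0.013},
    {"linear":[0.028,0.069,-0.003],"yaw":0.013},
  ],
)

```text
time_s: 12.18
tcp_pos: [0.5522, -0.2291, 0.2214]
eef_rot: [-0.002, 0.998, -0.07, -0.003]
ft_force: [0.4, 0.2, -3.8]
gripper_width: 0.0086
```

```bash
python3 - <<'E'
from h import *
import pickle
s=st(); r=rot(s["eef_rot"]); print("ang",np.arctan2(r[1,0],r[0,0]),"tilt",r[:,2])
W,w=snap("wrist","w3");S,a=snap("scene","s3");D,b=snap("side","d3"); pickle.dump(W,open("w3.pkl","wb"))
f=lambda im,x,y,w,h,s:cv2.resize(im[y:y+h,x:x+w],None,fx=s,fy=s,interpolation=cv2.INTER_CUBIC)
o=np.zeros((600,800,3),np.uint8)
o[:300,:400]=f(a,205,150,100,75,4); o[:300,400:]=f(b,285,105,100,75,4); W2=f(w,120,100,400,300,1); o[300:,:400]=W2
cv2.imwrite("pics/c4.png",o)
E
```

```text
t 12.1833 tcp [ 0.5522 -0.2291  0.2214] rot [-0.0016  0.9975 -0.0703 -0.0031] F [ 0.4  0.2 -3.8] w 0.0086 q [ 0.523  0.508 -0.326  1.667  0.183  1.004 -0.006]
ang -0.14075097166937683 tilt [-0.00605623  0.00361434 -0.99997513]
```

View pics/c4.png

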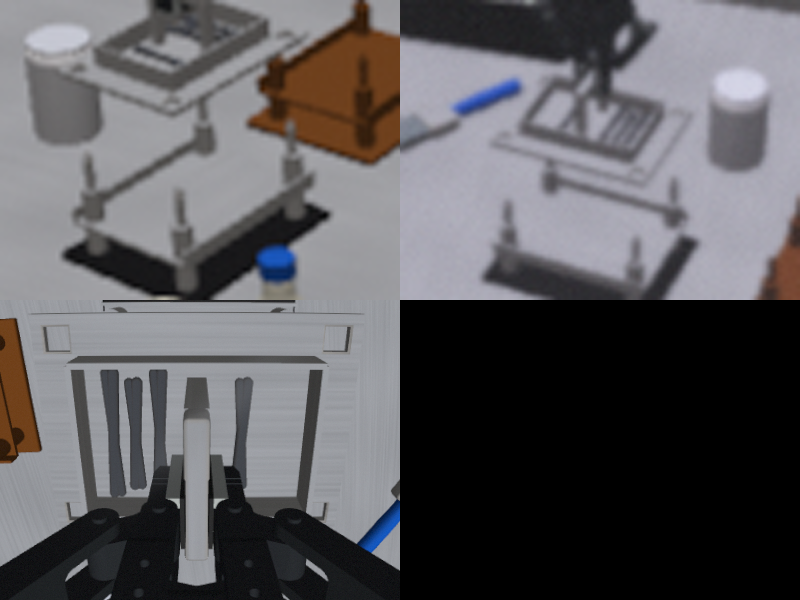

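The tray hangs level over the posts. In the wrist view its +y holes are at (178,138.5) and (457.5,139), and its flange corners are at (150,114) and (482,114).

```bash
python3 - <<'E'
from fit import *
import pickle
w=pickle.load(open("w3.pkl","rb")); z=.1854
o=[(w,(-.072,.052,z),(178,138.5)),(w,(.072,.052,z),(457.5,139)),(w,(-.085,.065,z),(150,114)),(w,(.085,.065,z),(482,114))]
p=fit(o,[.5535,-.225,-.14])
# predicted pins tips and stand base corners under current stand estimate
c,s=np.cos(-.141),np.sin(-.141)
for l in [(-.072,.052,.105),(.072,.052,.105),(-.095,.075,.008),(.095,.075,.008)]:
    print(l,np.round(proj(w,[.5535+c*l[0]-s*l[1],-.225+s*l[0]+c*l[1],l[2]]),1))
E
```

```text
[ 0.5527 -0.2242 -0.1415] deg -8.11 res [-1.2  0.6  0.5  0.3 -0.8 -0.3  3.9 -0.2]
(-0.072, 0.052, 0.105) [220.1 124.6]
(0.072, 0.052, 0.105) [417.7 124.6]
(-0.095, 0.075, 0.008) [221.7  91.2]
(0.095, 0.075, 0.008) [416.3  91.1]
```

>>> jog_arm(
  commands=[
    {"linear":[0,0,0.01],"yaw":0},
    {"linear":[0,0,0.025],"yaw":0},
    {"linear":[0,0,0.04],"yaw":0},
    {"linear":[0,0,0.055],"yaw":0},
    {"linear":[0,0,0.064],"yaw":0},
    {"linear":[0,0,0.064],"yaw":0},
    {"linear":[0,0,0.064],"yaw":0},
  ],
)

```text
time_s: 12.92
tcp_pos: [0.5523, -0.2284, 0.1581]
eef_rot: [-0.001, 0.998, -0.07, -0.003]
ft_force: [-0.2, -0.4, -1.1]
gripper_width: 0.0088
```

```bash
python3 - <<'E'
from h import *
import pickle
s=st(); r=rot(s["eef_rot"]); print("ang",np.arctan2(r[1,0],r[0,0]),"tilt",r[:,2])
W,w=snap("wrist","w4");S,a=snap("scene","s4");D,b=snap("side","d4"); pickle.dump(W,open("w4.pkl","wb"))
f=lambda im,x,y,w,h,s:cv2.resize(im[y:y+h,x:x+w],None,fx=s,fy=s,interpolation=cv2.INTER_CUBIC)
o=np.zeros((600,800,3),np.uint8)
o[:300,:400]=f(a,205,155,100,75,4); o[:300,400:]=f(b,285,125,100,75,4); o[300:,:400]=f(w,145,95,100,75,4); o[300:,400:]=f(w,410,95,100,75,4)
cv2.imwrite("pics/c5.png",o)
E
```

```text
t 12.9167 tcp [ 0.5523 -0.2284  0.1581] rot [-0.0015  0.9976 -0.0698 -0.0028] F [-0.2 -0.4 -1.1] w 0.0088 q [ 0.51   0.58  -0.311  1.725  0.218  0.876 -0.034]
ang -0.13970404933584932 tilt [-0.00534748  0.00329691 -0.99998027]
```

View pics/c5.png

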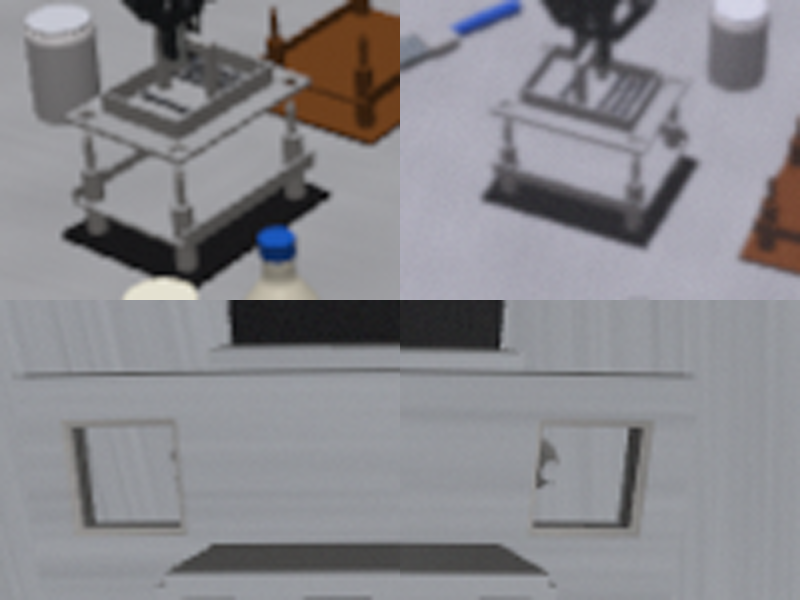

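```bash
python3 - <<'E'
from fit import *
import pickle
w=pickle.load(open("w4.pkl","rb")); z=.1581-.036
o=[(w,(-.072,.052,z),(176.2,139.2)),(w,(.072,.052,z),(457.7,139.5))]
p=fit(o,[.5535,-.225,-.14])
c,s=np.cos(-.141),np.sin(-.141)
for l in [(-.072,.052,.105),(-.072,.052,.096),(-.068,.052,.096),(-.076,.052,.096),(-.081,.052,.07),(.072,.052,.105),(.072,.052,.096),(.076,.052,.096),(.081,.052,.07),(.072,.061,.07),(.072,.043,.07),(-.095,.075,.008),(.095,.075,.008)]:
    u=proj(w,[.5535+c*l[0]-s*l[1],-.225+s*l[0]+c*l[1],l[2]]); print(l,np.round(u,1),"crop",np.round((u-[145 if l[0]<0 else 410,95])*4+[0 if l[0]<0 else 400,300]))
E
```

```text
[ 0.5526 -0.2236 -0.1408] deg -8.07 res [ 0.2 -0.  -0.2 -0. ]
(-0.072, 0.052, 0.105) [190.2 137.1] crop [181. 468.]
(-0.072, 0.052, 0.096) [195.5 135. ] crop [202. 460.]
(-0.068, 0.052, 0.096) [202.2 135. ] crop [229. 460.]
(-0.076, 0.052, 0.096) [188.8 135.1] crop [175. 460.]
(-0.081, 0.052, 0.07) [195.2 130. ] crop [201. 440.]
(0.072, 0.052, 0.105) [447.8 137.5] crop [551. 470.]
(0.072, 0.052, 0.096) [442.5 135.4] crop [530. 461.]
(0.076, 0.052, 0.096) [449.2 135.4] crop [557. 462.]
(0.081, 0.052, 0.07) [442.7 130.4] crop [531. 441.]
(0.072, 0.061, 0.07) [430.4 116.1] crop [482. 385.]
(0.072, 0.043, 0.07) [427.9 143.9] crop [472. 496.]
(-0.095, 0.075, 0.008) [201.2  92.7] crop [225. 291.]
(0.095, 0.075, 0.008) [436.8  92.9] crop [507. 292.]
```

The pin tips show through the +y holes at the predicted pixels: predicted (551,470), seen about (550,470). The offset of tray to stand is about (+1, −1.4) mm. I'll correct that and lower slowly.

>>> jog_arm(
  commands=[
    {"linear":[0.001,0.0013,0.003],"yaw":0},
    {"linear":[0.001,0.0013,0.006],"yaw":0},
    {"linear":[0.001,0.0013,0.009],"yaw":0},
    {"linear":[0.001,0.0013,0.012],"yaw":0},
    {"linear":[0.001,0.0013,0.015],"yaw":0},
    {"linear":[0.001,0.0013,0.018],"yaw":0},
    {"linear":[0.001,0.0013,0.021],"yaw":0},
    {"linear":[0.001,0.0013,0.024],"yaw":0},
    {"linear":[0.001,0.0013,0.024],"yaw":0},
  ],
)

```text
time_s: 13.82
tcp_pos: [0.5533, -0.23, 0.1344]
eef_rot: [-0.001, 0.998, -0.07, -0.002]
ft_force: [-0.3, 0.4, -2.1]
gripper_width: 0.0086
```

```bash
python3 - <<'E'
from h import *
import pickle
s=st(); r=rot(s["eef_rot"]); print("ang",np.arctan2(r[1,0],r[0,0]),"tilt",r[:,2])
W,w=snap("wrist","w5");S,a=snap("scene","s5");D,b=snap("side","d5"); pickle.dump(W,open("w5.pkl","wb"))
f=lambda im,x,y,w,h,s:cv2.resize(im[y:y+h,x:x+w],None,fx=s,fy=s,interpolation=cv2.INTER_CUBIC)
o=np.zeros((600,800,3),np.uint8)
o[:300,:400]=f(a,205,155,100,75,4); o[:300,400:]=f(b,285,125,100,75,4); o[300:,:400]=f(w,145,95,100,75,4); o[300:,400:]=f(w,410,95,100,75,4)
cv2.imwrite("pics/c6.png",o)
E
```

```text
t 13.8167 tcp [ 0.5533 -0.23    0.1344] rot [-0.0013  0.9976 -0.0699 -0.0023] F [-0.3  0.4 -2.1] w 0.0086 q [ 0.505  0.612 -0.303  1.739  0.232  0.831 -0.044]
ang -0.1399109342532476 tilt [-0.00434846  0.00284511 -0.9999865 ]
```

View pics/c6.png

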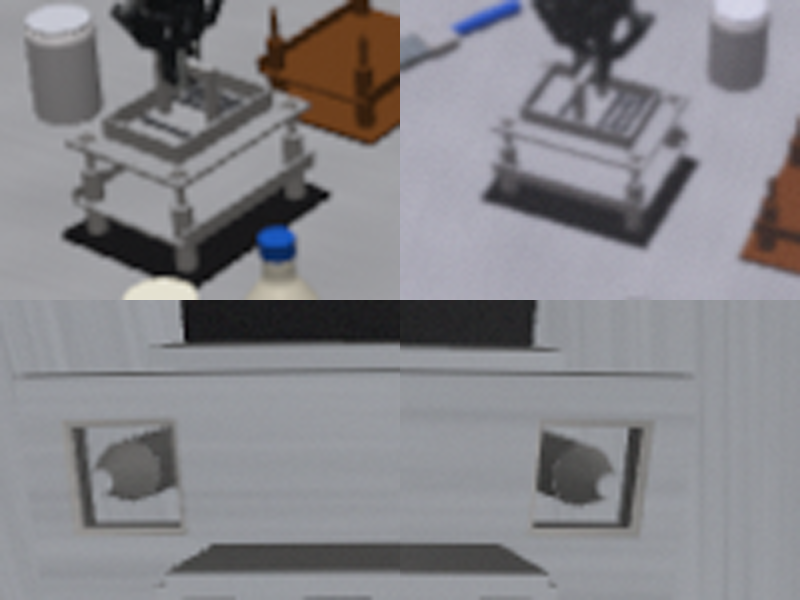

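All four pins have entered the holes and sit central. Force is only the tray's weight, so I'll continue down.

>>> jog_arm(
  commands=[
    {"linear":[0,0,0.003],"yaw":0},
    {"linear":[0,0,0.006],"yaw":0},
    {"linear":[0,0,0.009],"yaw":0},
    {"linear":[0,0,0.012],"yaw":0},
    {"linear":[0,0,0.015],"yaw":0},
    {"linear":[0,0,0.018],"yaw":0},
    {"linear":[0,0,0.02],"yaw":0},
    {"linear":[0,0,0.0215],"yaw":0},
    {"linear":[0,0,0.0215],"yaw":0},
  ],
)

```text
time_s: 14.72
tcp_pos: [0.5534, -0.23, 0.1133]
eef_rot: [-0.001, 0.998, -0.07, -0.002]
ft_force: [0.3, 0.4, -2.3]
gripper_width: 0.0089
```

>>> jog_arm(
  commands=[
    {"linear":[0,0,0.0005],"yaw":0},
    {"linear":[0,0,0.001],"yaw":0},
    {"linear":[0,0,0.0015],"yaw":0},
    {"linear":[0,0,0.002],"yaw":0},
    {"linear":[0,0,0.002],"yaw":0},
  ],
)

```text
time_s: 15.13
tcp_pos: [0.5534, -0.2301, 0.1113]
eef_rot: [-0.001, 0.998, -0.07, -0.002]
ft_force: [0.7, -0.3, -3.1]
gripper_width: 0.0088
```

Not yet in contact. I'll go on in half-millimetre steps.

>>> jog_arm(
  commands=[
    {"linear":[0,0,0.0005],"yaw":0},
    {"linear":[0,0,0.001],"yaw":0},
    {"linear":[0,0,0.001],"yaw":0},
  ],
)

```text
time_s: 15.38
tcp_pos: [0.5534, -0.2301, 0.111]
eef_rot: [-0.001, 0.998, -0.07, -0.002]
ft_force: [-3.7, 0.7, 9.0]
gripper_width: 0.0083
```

>>> jog_arm(
  commands=[
    {"linear":[0,0,0.0005],"yaw":0},
    {"linear":[0,0,0.001],"yaw":0},
    {"linear":[0,0,0.001],"yaw":0},
  ],
)

```text
time_s: 15.63
tcp_pos: [0.5535, -0.2301, 0.1109]
eef_rot: [-0.001, 0.998, -0.07, -0.002]
ft_force: [-6.6, 2.3, 14.6]
gripper_width: 0.0091
```

Seated at z 0.111, as predicted from the 70 mm shoulder, with about 14 N pressing. Release, go up, look.

>>> jog_arm(
  commands=[
    {"linear":[0,0,0],"yaw":0},
    {"linear":[0,0,0],"yaw":0},
    {"linear":[0,0,0],"yaw":0},
    {"linear":[0,0,0],"yaw":0},
    {"linear":[0,0,0],"yaw":0},
    {"linear":[0,0,0],"yaw":0},
    {"linear":[0,0,0],"yaw":0},
  ],
  hand=1,
)

```text
time_s: 16.22
tcp_pos: [0.5534, -0.2301, 0.1109]
eef_rot: [-0.001, 0.998, -0.07, -0.002]
ft_force: [-0.1, -0.7, 0.2]
gripper_width: 0.0851
```

>>> jog_arm(
  commands=[
    {"linear":[0,0,-0.015],"yaw":0},
    {"linear":[0,0,-0.045],"yaw":0},
    {"linear":[0,0,-0.075],"yaw":0},
    {"linear":[0,0,-0.105],"yaw":0},
    {"linear":[0,0,-0.135],"yaw":0},
    {"linear":[0,0,-0.165],"yaw":0},
    {"linear":[0,0,-0.19],"yaw":0},
    {"linear":[0,0,-0.19],"yaw":0},
    {"linear":[0,0,-0.19],"yaw":0},
  ],
)

```text
time_s: 16.97
tcp_pos: [0.5545, -0.2306, 0.3021]
eef_rot: [-0.0, 0.998, -0.07, -0.001]
ft_force: [-0.5, -0.1, -1.3]
gripper_width: 0.0854
```

```bash
python3 - <<'E'
from h import *
s=st()
W,w=snap("wrist","w6");S,a=snap("scene","s6");D,b=snap("side","d6")
f=lambda im,x,y,w,h,s:cv2.resize(im[y:y+h,x:x+w],None,fx=s,fy=s,interpolation=cv2.INTER_CUBIC)
o=np.zeros((600,800,3),np.uint8)
o[:300,:400]=f(a,205,155,100,75,4); o[:300,400:]=f(b,285,125,100,75,4); o[300:,:400]=f(w,200,40,220,165,400/220); o[300:,400:]=f(a,190,130,280,210,400/280)
cv2.imwrite("pics/c7.png",o)
E
```

```text
t 16.9667 tcp [ 0.5545 -0.2306  0.3021] rot [-5.000e-04  9.975e-01 -7.010e-02 -6.000e-04] F [-0.5 -0.1 -1.3] w 0.0854 q [ 0.532  0.435 -0.337  1.566  0.151  1.168  0.023]
```

View pics/c7.png

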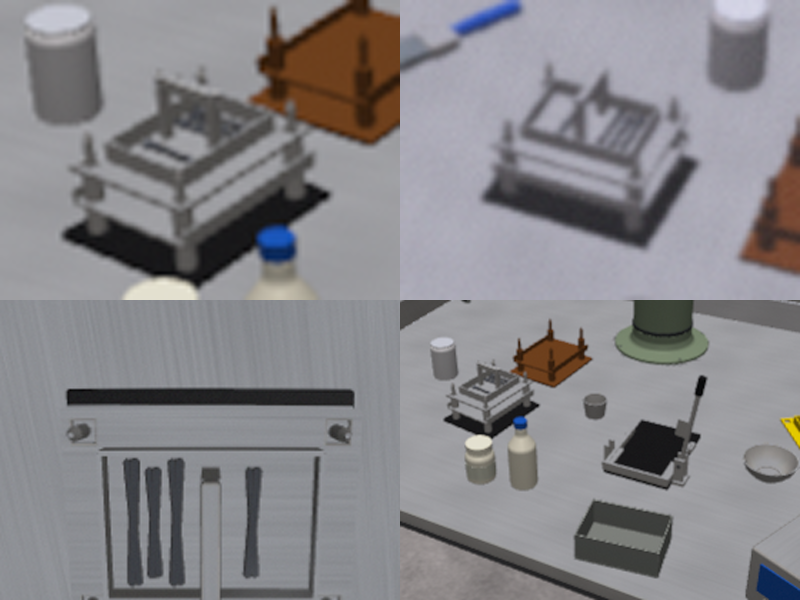

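The tray sits on all four shoulders with the pins through its holes. The bar is upright and the bystanders are where they were. Handing in.

```bash
python3 - <<'E'
from h import *
st(); print(env.job_done())
E
```

```text
t 17.1167 tcp [ 0.5536 -0.2304  0.2998] rot [-0.0011  0.9975 -0.07   -0.0025] F [0.6 0.5 0.1] w 0.0855 q [ 0.532  0.437 -0.337  1.568  0.151  1.167  0.023]
the job is handed in; nothing more can be done
None
```

The tray is seated on the drying stand, the hold-down bar is up, and I handed the job in at 17.1 s of the 67 s allowed.

- **Bar:** I swung it up by its grip to about 1.73 rad, just past upright, and released it. The last scene picture still shows it standing.
- **Tray:** I slid it 106 mm straight out of the cradle, then lifted it and carried it to the black-based stand. I lowered it in small steps after a 1–1.5 mm correction from a close wrist view. It touched down at the tool height expected for the 70 mm shoulders, pressed with about 14 N, and I then let go.
- **Last pictures:** The tray is level on the posts with a pin standing through each corner hole. The gripper is open and well clear, and the wrist force is near zero.
- **Bystanders and look-alikes:** The pot, spray, jar, can and bowl, and the brown stand, look unmoved in the last picture. I checked this by eye only, not by measurement. The yellow tray is only partly in that picture, and the arm did not go near it.
- **Disagreements:** The scene and side cameras put the stand up to about 11 mm apart. I relied on the wrist camera, and the fit confirmed it. I also gripped the tray handle about 5 mm off its centre, which I allowed for.

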